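# Find and mark the balance point of an egg mobile's crossbar

## Robot

A 6-joint arm with a two-finger parallel gripper is mounted at the origin on the work surface. World frame = base frame: x ahead of the robot, y to its left, z up, the work surface at z = 0. Lengths are in m, angles in rad, forces in N, time in s.
With the tool pointing down it reaches from about 0.375 to 0.975 m from the base axis. Payload 3.8 kg.
Tool frame: the origin (TCP) lies midway between the tips of the shut fingers; the grasp point (between the pads) lies 19 mm behind it; z points along the fingers, y is the line along which they close (so a half turn about z gives the same grasp; the last joint's range is limited). The gripper opens to 85 mm and grips with 20 to 120 N. Pads are 22 mm wide; open, the fingers measure 114 mm over their backs; the gripper's body (76 mm by 85 mm) begins 54 mm behind the grasp point. The pads swing forward as they close: fully open they stand 13 mm farther back than shut.
Start: joints at [-1.268, 0.264, 1.604, -0, 1.274, -0.037], TCP at [0.225, -0.636, 0.231] pointing down, gripper open.
Joint ranges: [-2.63, 2.63], [-0.94, 2.18], [0.31, 2.57], [-1.31, 4.45], [0, 2.66], [-2.55, 2.55]. Speed limits (rad/s): [2.57, 2.57, 3.14, 3.14, 3.14, 3.14].

## Interface

Orientations are given as a rotation vector (axis times angle).
In Python, from workcell import bot, imaging gives the robot as it stands.
- The arm moves only by the tool step_arm, never from a script. Its argument "series" is a list of rows, each an object of numbers: "grip": the closure, from -1 (fully open) to 1 (shut); "x", "y", "z": the shift along the tool's x, y, z normalised to -1 to 1, where 1 is 500 mm; "ax", "ay", "az": the turn, a rotation vector about the tool's x, y, z normalised to -1 to 1, where 1 is 30 degrees. A call has 1 to 12 rows; each row is the pose to reach, as a shift and turn from the pose commanded when the call began, along the tool's axes at that moment; what a row does not reach only later rows make up. A row lasts 1/10 s, in which the tool goes at most 50 mm and 8.59 degrees, less where a joint would pass 70% of its speed; a pose out of reach is approached as far as the arm can. A call with a number of a shift or a turn outside -1 to 1 is refused whole. A call with a gripper value outside its range is refused whole. The fingers move at their own pace and stop on an object; "force" is the grip in N (left out, the last holds). Time passes only in rows, so rows that repeat a pose let the fingers close. It gives the time, the measured TCP pose, the force, the opening and the grip force at its end, in the units of the state.
- bot.read_state(): the state, without advancing time (a new reading comes with each control period).
- imaging.read_camera(name): name is "scene" or "top" or "wrist"; returns a dict with "img" (400x640x3 uint8, red, green, blue), "fx", "fy", "cx", "cy" (pixels), "R" (3x3) and "t" (3): a world point X has camera coordinates R X + t. Camera axes: x right, y down, z forward; pixel columns grow to the right and rows downward; lengths in m; the calibration is good to about 2 mm. A picture is of the moment at which its call begins. There is no depth.
- bot.finish_job(): hands the job in; it is judged then, once.
The state is a dict: "time": time; "q": joint angles; "joint_vel": joint speeds; "joint_torque": joint torques, N m; "tool_pos": TCP position; "tcp_rot": TCP orientation; "wrist_force": force on the tool from outside, world axes, zero at the start; "torque": the same for the moment, N m; "width": opening from 0.0 (shut) to 1.0 (fully open); "grip_force": force on a finger pad.
Only numpy, scipy, OpenCV 4.12 (cv2) and the standard library are available. Lean on these libraries where they do the work, as an engineer would, in place of code of your own. Each camera call takes 0.05 s, during which the arm holds its last target. There are 200 camera calls.

## Task

The egg on this mobile's crossbar is of unknown weight: without lifting the crossbar, slide it lengthwise over the high rim of the brush box, egg first, until its tail comes up off the low wall and it balances level on that rim alone. Then take the red-tabbed hanger from the sloping stand and slip it, upright, over the batten directly above the rim to mark the balance point. Leave the crossbar balanced level with the hanger on it, and do not disturb the mug, the bowl or the big egg.

Things in the scene. Friction and masses are not known exactly. Their poses are not given: they have to be found in the camera images.
- batten: Crossbar: brown wooden batten 170 x 22 x 15 mm with a white painted egg glued on one end. Origin: centre of the batten's underside; x along it towards the egg, y across, z up; tail end at x = -85, top at z = 15. Loose; the batten weighs 45 g, the egg an unknown 19 to 50 g, so the balance point lies between x = +30 and +57 mm. At first it lies across both long walls of the box, 4 degrees tail-down.
- tail (a point): Centre of the crossbar's tail end face (batten frame x = -85, y = 0, z = 7.5 mm), beside blue and yellow bands. It rises about 9 mm when the crossbar comes level, which it does when its balance point is over the rim's 10 mm flat; slid further it tips egg-down. A finger pushing on the tail can hold it down by friction: it shows its balance only when let go.
- egg_centre (a point): Middle of the crossbar's egg, at x = 105, z = 7.5 mm in the batten's frame; the egg is 56 mm long (x = 77 to 133) and 44 mm thick.
- brush_box: Low open plywood box with paint brushes, fixed: 92 mm (its x) by 150 mm (its y). Origin: centre of its underside, on the table. The long wall at +x (darker wood, cork-capped) is 50 mm high, its flat top 10 mm wide; the long wall at -x is 44.5 mm high, 10 mm thick; the end walls are 34 mm high. The crossbar lies along the box's x, its tail beyond the low wall, its egg beyond the high one.
- rim (a point): Middle of the flat, cork-capped top of the box's high wall (the fulcrum), 50 mm above the table. x points outwards, the way the crossbar must slide; y runs along the rim. At the start it is under x = 65 to 71 mm of the batten. When it comes off the low wall the crossbar may teeter here for a moment before it settles or tips.
- hanger: Hanger, 40 g, loose: brass U-saddle with a flat red tab. Origin: middle of the saddle's ceiling, which sits on the batten's top; z up along the tab, x the way the batten runs through (saddle 26 mm long). Inside width 26 mm, flaring to 33 mm at the mouth, legs 13 mm deep. Tab 10 mm thick (x), 24 mm wide (y), from z = 4 to 54 mm. At first astride the stand's rail, leaning 30 degrees.
- stand: Sloping wooden stand, fixed, on the left or right. Origin: centre of its footprint (about 100 x 150 mm) on the table; y along its rail; up to 80 mm high. Its board slopes 30 degrees, facing its own -x (away from the robot), with a rail 22 mm wide, 15 mm high, 150 mm long. The hanger sits on the rail and comes off square to the slope: upwards and away from the robot.
- mug: Bystander: blue mug, 85 mm high, 82 mm wide, origin centre of its underside. Loose.
- bowl: Bystander: lime-green bowl, 150 mm wide, 60 mm high, origin centre of its underside. Loose.
- goose_egg: Bystander: big white painted egg on a dark wooden foot, 105 mm wide, 156 mm high, origin centre of its underside. Loose.
Mind the look-alikes: they are no part of the job. Of the things like the batten, leave any that is purple; of the rest the smaller one is meant.

How it is judged:
On the way:
1. the crossbar, not touched by the robot and with the hanger not yet on it, balances level on the high rim (angle between batten's own z axis and vertical below 0.035 rad and contact force between batten and the fingers below 0.02 N and contact force between batten and the arm below 0.02 N and angle between the x axis of batten and the x axis of brush_box, either way round below 0.3 rad and distance between hanger and batten above 0.1 m), for 0.3 s.
At the end, for the whole second after the job is handed in: Crossbar level within 2 degrees on the high rim, egg outward, along the box's x within 17 degrees; hanger astride it, seated on its top within 3 mm, upright within 4 degrees, its middle within 7 mm of the middle of the rim's top; both at rest (angle between batten's own z axis and vertical below 0.035 rad and angle between the x axis of batten and the x axis of brush_box, either way round below 0.3 rad and x of hanger in the frame of rim between -0.007 and 0.007 m and z of hanger in the frame of batten between 0.012 and 0.018 m and y of hanger in the frame of batten between -0.005 and 0.005 m and angle between hanger's own z axis and vertical below 0.07 rad and angle between the x axis of hanger and the x axis of batten, either way round below 0.3 rad and z of tail in the frame of rim above 0 m and x of egg_centre in the frame of rim above 0 m and linear speed of each of batten, hanger below 0.01 m/s); the robot touches nothing.
It fails at once if the crossbar is lifted (its middle more than 35 mm above the rim's top) (height (world z) of batten above 0.085 m).
It fails at once if the mug is pushed more than 20 mm or tipped (distance of mug from where it was at the start of the episode above 0.02 m or angle between mug's own z axis and vertical above 0.3 rad).
It fails at once if the bowl is pushed more than 20 mm or tipped (distance of bowl from where it was at the start of the episode above 0.02 m or angle between bowl's own z axis and vertical above 0.3 rad).
It fails at once if the big egg is pushed more than 20 mm or tipped (distance of goose_egg from where it was at the start of the episode above 0.02 m or angle between goose_egg's own z axis and vertical above 0.3 rad).
It also fails if it takes over 72 s, if anything falls off the work surface, if the arm or the gripper's body presses on something with over 40 N, if the wrist force passes 120 N, or if a joint passes its speed limit or range.

## Working session

There is one attempt and no reset: what is moved stays moved. The work goes in short steps, Python scripts to look and compute and a tool call to move; the robot and the scene stay as the last step left them, time stands still between calls to the robot, and variables do not carry over. Pictures are saved under pics/ and viewed, at most 10 in all, crops included, and the job is handed in when it is done.

Besides the shell and the picture viewer there is one more tool, called as name([rows], argument=value, ...), one row to a line, values as JSON. step_arm: Moves the arm, as the interface text tells. Scaled input: -1 to 1 covers 500 mm each way for a shift and 30 degrees each way for a turn. Its arguments: {"type":"object","properties":{"series":{"type":"array","items":{"type":"object","properties":{"grip":{"type":"number"},"x":{"type":"number","minimum":-1,"maximum":1},"y":{"type":"number","minimum":-1,"maximum":1},"z":{"type":"number","minimum":-1,"maximum":1},"ax":{"type":"number","minimum":-1,"maximum":1},"ay":{"type":"number","minimum":-1,"maximum":1},"az":{"type":"number","minimum":-1,"maximum":1}}}},"force":{"type":"number"}},"required":["series"]}

```bash
mkdir -p pics; cat > h.py <<'E'
from workcell import bot, imaging
import numpy as np, cv2
from scipy.spatial.transform import Rotation as Ro
def cam(n):
    c=imaging.read_camera(n); return c
def save(c,f,crop=None,s=1):
    im=c["img"][:,:,::-1]
    if crop: im=im[crop[1]:crop[3],crop[0]:crop[2]]
    if s!=1: im=cv2.resize(im,None,fx=s,fy=s,interpolation=cv2.INTER_CUBIC)
    cv2.imwrite("pics/"+f,im)
def ray(c,u,v):
    R=np.array(c["R"]);t=np.array(c["t"])
    d=R.T@np.array([(u-c["cx"])/c["fx"],(v-c["cy"])/c["fy"],1]); return -R.T@t,d
def atz(c,u,v,z):
    o,d=ray(c,u,v); return o+d*(z-o[2])/d[2]
def proj(c,X):
    p=np.array(c["R"])@np.array(X)+np.array(c["t"]); return p[0]/p[2]*c["fx"]+c["cx"],p[1]/p[2]*c["fy"]+c["cy"]
def tri(c1,p1,c2,p2):
    o1,d1=ray(c1,*p1);o2,d2=ray(c2,*p2)
    A=np.c_[d1,-d2];s=np.linalg.lstsq(A,o2-o1,rcond=None)[0]
    a=o1+d1*s[0];b=o2+d2*s[1];return (a+b)/2,np.linalg.norm(a-b)
def tool(dw=None):
    s=bot.read_state();R=Ro.from_rotvec(s["tcp_rot"]);return np.array(s["tool_pos"]),R,s
E
python3 - <<'E'
from h import *
import pickle
for n in("scene","top"):
    c=cam(n);save(c,n+"0.png");pickle.dump(c,open(n+".pkl","wb"));print(n,c["fx"],-np.array(c["R"]).T@c["t"])
p,R,s=tool();print(p,R.as_matrix().round(3),s["time"],s["width"])
E
```

```text
scene 416.3424716966038 [ 1.08577877 -0.14234629  0.98959128]
top 496.2684688033033 [0.35235478 0.00620924 1.2040056 ]
[ 0.22477403 -0.63577214  0.23009469] [[ 0.943  0.333 -0.001]
 [ 0.333 -0.943  0.002]
 [ 0.    -0.002 -1.   ]] 0.1 1.0006135508724658
```

View pics/scene0.png

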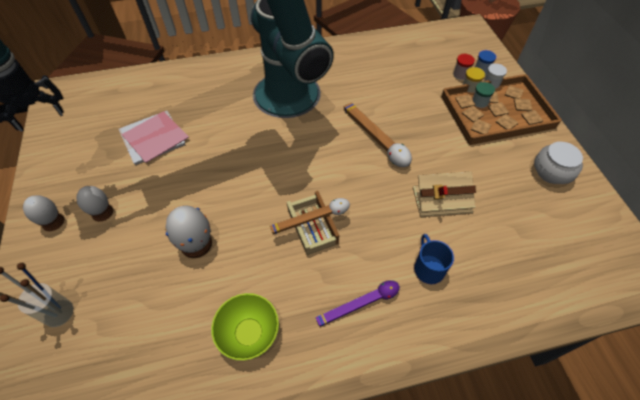

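View pics/top0.png

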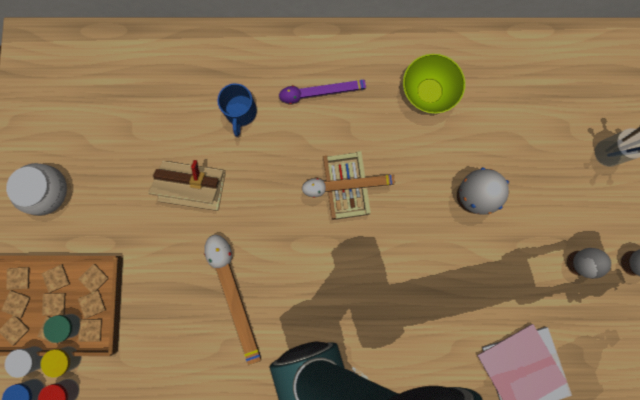

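The scene picture shows the crossbar on the box at (310,218) with its egg at (341,206), and the stand with the red tab at (444,190). In the top view the box is at (347,186), the egg at (313,187), the tail at (391,180), the stand at (188,184), the mug at (237,103) and the big egg at (484,190). Next I'll enlarge the box and the stand.

```bash
python3 - <<'E'
from h import *
import pickle
t=pickle.load(open("top.pkl","rb"));s=pickle.load(open("scene.pkl","rb"))
g=lambda c,b:cv2.resize(c["img"][b[1]:b[3],b[0]:b[2],::-1],(400,300),interpolation=cv2.INTER_CUBIC)
a=np.vstack([np.hstack([g(t,(300,147,400,222)),g(t,(140,147,240,222))]),np.hstack([g(s,(262,182,362,257)),g(s,(400,155,500,230))])])
cv2.imwrite("pics/z1.png",a)
E
```

```text
(no output)
```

View pics/z1.png

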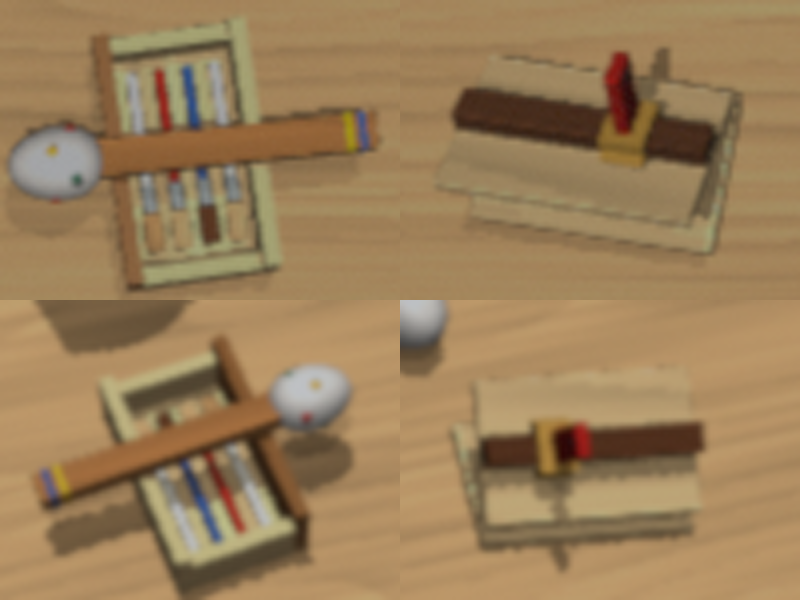

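Top crop: the rim's centre line runs from (325,156) to (333.8,218.8), the tail end is at (394,179.3), and the batten meets the egg at (325.8,186.3). The tab tip is at (195,161) in top and (446.3,190) in scene, and the saddle at (196.8,180.8) in top and (438.3,191.8) in scene.

```bash
python3 - <<'E'
from h import *
import pickle
np.set_printoptions(precision=4,suppress=True)
t=pickle.load(open("top.pkl","rb"));s=pickle.load(open("scene.pkl","rb"))
a=atz(t,325,156,.05);b=atz(t,333.75,218.75,.05);print("rim",a,b,(a+b)/2,np.linalg.norm(a-b))
d=(a-b)/np.linalg.norm(a-b);n=np.array([-d[1],d[0],0]);print("outward",n)
# same rim from scene: top end (222,340),(303,543)
p=lambda u,v:(262+u/4,182+(v-300)/4)
print("rim scene",atz(s,*p(222,342),.05),atz(s,*p(303,518),.05))
T=atz(t,394,179.25,.056);E=atz(t,325.75,186.25,.066);print("tail",T,"egg end",E,"dir",(E-T)/np.linalg.norm(E-T),np.linalg.norm(E-T))
print("tail scene",atz(s,*p(40,480),.056))
for nm,q1,q2 in(("tabtip",(195,161),(446.25,190)),("saddle",(196.75,180.75),(438.25,191.75))): print(nm,*tri(t,q1,s,q2))
r1=atz(t,155,173.5,.07);r2=atz(t,218.2,182.5,.07);print("rail",r1,r2,(r1-r2)/np.linalg.norm(r1-r2),np.linalg.norm(r1-r2))
for nm,uv,z in(("mug",(237,103),.085),("goose",(484,190),.1),("bowl",(433,85),.06)):print(nm,atz(t,*uv,z))
E
```

```text
rim [0.5995 0.0182 0.05  ] [ 0.4505 -0.0026  0.05  ] [0.525  0.0078 0.05  ] 0.15051322433242825
outward [-0.1384  0.9904  0.    ]
rim scene [0.4592 0.0005 0.05  ] [0.6038 0.0192 0.05  ]
tail [ 0.543  -0.1436  0.056 ] egg end [0.5246 0.0161 0.066 ] dir [-0.1138  0.9916  0.0621] 0.16107250372759616
tail scene [ 0.5402 -0.1391  0.056 ]
tabtip [0.5739 0.3092 0.1174] 0.003493702858762599
saddle [0.5387 0.3188 0.0566] 0.0006528252519967847
rail [0.5533 0.4125 0.07  ] [0.5324 0.265  0.07  ] [0.1405 0.9901 0.    ] 0.1489262390429294
mug [0.7177 0.2234 0.085 ]
goose [ 0.5115 -0.3394  0.1   ]
bowl [ 0.7707 -0.2396  0.06  ]
```

step_arm([
  {"grip":1,"x":0.3,"y":-0.21,"az":-1},
  {"grip":1,"x":0.3,"y":-0.21,"az":-1},
  {"grip":1,"x":0.3,"y":-0.21,"az":-1},
  {"grip":1,"x":0.3,"y":-0.21,"az":-1},
], force=30)

```text
validation failed for argument at $.se...
```

```bash
cat >> h.py <<'E'
def plan(P,yaw=None,Rt=None):
    """shift/turn (normalised) from the measured pose to world point P, tool down with tool x at yaw (deg), or Rt"""
    p,R,s=tool()
    if Rt is None: y=np.radians(yaw);Rt=Ro.from_matrix(np.c_[[np.cos(y),np.sin(y),0],[np.sin(y),-np.cos(y),0],[0,0,-1]])
    print("t",round(s["time"],2),"at",p.round(4),"shift",(R.inv().apply(np.array(P)-p)/.5).round(4),"turn",(np.degrees((R.inv()*Rt).as_rotvec())/30).round(3),"F",np.round(s["wrist_force"],2),"q",np.round(s["q"],2),"w",round(s["width"],3))
E
python3 -c "
from h import *
plan([.549,-.188,.23],98)"
```

```text
t 0.1 at [ 0.2248 -0.6358  0.2301] shift [ 0.9099 -0.6282  0.0015] turn [-0.003 -0.003 -2.618] F [-0.53 -0.21 -0.28] q [-1.27  0.26  1.61 -0.    1.27 -0.04] w 1.001
```

step_arm([
  {"grip":0.95,"x":0.3,"y":-0.21,"z":0.0,"ax":0.0,"ay":0.0,"az":-0.9},
  {"grip":0.95,"x":0.3,"y":-0.21,"z":0.0,"ax":0.0,"ay":0.0,"az":-0.9},
  {"grip":0.95,"x":0.3,"y":-0.21,"z":0.0,"ax":0.0,"ay":0.0,"az":-0.9},
  {"grip":0.95,"x":0.3,"y":-0.21,"z":0.0,"ax":0.0,"ay":0.0,"az":-0.9},
], force=30)

```text
time: 0.5
tool_pos: [0.3325, -0.4844, 0.2305]
tcp_rot: [-2.882, -1.245, -0.001]
wrist_force: [0.3, 0.1, 0.1]
width: 0.333
grip_force: 0.0
```

```bash
python3 -c "
from h import *
plan([.549,-.188,.23],98)"
```

```text
t 0.5 at [ 0.3325 -0.4844  0.2305] shift [ 0.7285 -0.0911  0.0022] turn [-0.002 -0.004 -1.709] F [0.29 0.11 0.07] q [-1.01  0.1   1.8   0.    1.25 -0.26] w 0.333
```

step_arm([
  {"grip":0.98,"x":0.4,"y":-0.05,"az":-0.9},
  {"grip":0.98,"x":0.4,"y":-0.05,"az":-0.9},
  {"grip":0.98,"x":0.4,"y":-0.05,"az":-0.9},
  {"grip":0.98,"x":0.4,"y":-0.05,"az":-0.9},
])

```text
validation failed for argument at $.se...
```

```bash
python3 -c "
from h import *
plan([.549,-.188,.23],98)"
```

```text
t 0.5 at [ 0.3325 -0.4844  0.2305] shift [ 0.7285 -0.0911  0.0022] turn [-0.002 -0.004 -1.709] F [0.29 0.11 0.07] q [-1.01  0.1   1.8   0.    1.25 -0.26] w 0.333
```

The refused calls left fields out and the accepted one gave all seven, so I'll fill in every field of each row.

step_arm([
  {"grip":1,"x":0.4,"y":-0.05,"z":0,"ax":0,"ay":0,"az":-0.9},
  {"grip":1,"x":0.4,"y":-0.05,"z":0,"ax":0,"ay":0,"az":-0.9},
  {"grip":1,"x":0.4,"y":-0.05,"z":0,"ax":0,"ay":0,"az":-0.9},
  {"grip":1,"x":0.4,"y":-0.05,"z":0,"ax":0,"ay":0,"az":-0.9},
])

```text
time: 0.9
tool_pos: [0.4506, -0.3245, 0.2309]
tcp_rot: [-2.514, -1.883, 0.0]
wrist_force: [1.1, -0.8, 0.1]
width: 0.002
grip_force: 0.0
```

```bash
python3 -c "
from h import *
plan([.549,-.188,.23],98)"
```

```text
t 0.9 at [ 0.4506 -0.3245  0.2309] shift [0.3174 0.1119 0.0018] turn [-0.001 -0.    -0.811] F [ 1.08 -0.76  0.08] q [-0.67  0.04  1.86 -0.    1.24 -0.38] w 0.002
```

step_arm([
  {"grip":1,"x":0.3174,"y":0.112,"z":0,"ax":0,"ay":0,"az":-0.81},
  {"grip":1,"x":0.3174,"y":0.112,"z":0,"ax":0,"ay":0,"az":-0.81},
  {"grip":1,"x":0.3174,"y":0.112,"z":0,"ax":0,"ay":0,"az":-0.81},
  {"grip":1,"x":0.3174,"y":0.112,"z":0,"ax":0,"ay":0,"az":-0.81},
  {"grip":1,"x":0.3174,"y":0.112,"z":0.384,"ax":0,"ay":0,"az":-0.81},
  {"grip":1,"x":0.3174,"y":0.112,"z":0.384,"ax":0,"ay":0,"az":-0.81},
  {"grip":1,"x":0.3174,"y":0.112,"z":0.384,"ax":0,"ay":0,"az":-0.81},
  {"grip":1,"x":0.3174,"y":0.112,"z":0.384,"ax":0,"ay":0,"az":-0.81},
  {"grip":1,"x":0.3174,"y":0.112,"z":0.384,"ax":0,"ay":0,"az":-0.81},
])

```text
time: 1.8
tool_pos: [0.5422, -0.1875, 0.0318]
tcp_rot: [-2.056, -2.356, 0.008]
wrist_force: [-0.7, -0.5, -0.9]
width: -0.001
grip_force: 0.0
```

```bash
cat >> h.py <<'E'
def band(c,roi):
    u0,v0,u1,v1=roi;h=cv2.cvtColor(c["img"][v0:v1,u0:u1],cv2.COLOR_RGB2HSV).astype(int)
    w=((abs(h[...,0]-27)<6)&(h[...,1]>150)&(h[...,2]>110))*1.0
    v,u=np.mgrid[v0:v1,u0:u1]
    return (w.sum(),(u*w).sum()/max(w.sum(),1e-9)+0.0,(v*w).sum()/max(w.sum(),1e-9))
E
python3 - <<'E'
from h import *
import pickle
plan([.543+.014*.138,-.1436-.014*.99,.04],98)
s=pickle.load(open("scene.pkl","rb"));t=pickle.load(open("top.pkl","rb"))
h=cv2.cvtColor(s["img"][218:236,266:284],cv2.COLOR_RGB2HSV)
print(h[6:14:1,2:14,0]);print(h[6:14,2:14,1])
c=cam("scene");d=cam("top")
a=np.vstack([cv2.resize(c["img"][182:257,252:372,::-1],(640,300)),cv2.resize(d["img"][147:222,290:410,::-1],(640,300))])[:, :]
cv2.imwrite("pics/z2.png",a)
E
```

```text
t 1.8 at [ 0.5422 -0.1875  0.0318] shift [ 0.0589  0.0133 -0.0161] turn [-0.025 -0.014 -0.007] F [-0.74 -0.51 -0.9 ] q [-0.38  0.29  1.98 -0.    0.89 -0.51] w -0.001
[[ 17  17  16  15   8 178  15  21  23  20  16  14]
 [ 17  17  16  13 173 127   3  20  23  21  17  15]
 [ 18  17  15  13   2 128 158  16  22  22  18  15]
 [ 17  16  15  14   9 150 140  12  21  23  21  16]
 [ 17  17  16  14  12 175 130   1  19  23  22  18]
 [ 17  17  16  15  13   4 127 143  16  22  23  20]
 [ 17  17  17  16  14   9 142 128  11  20  22  20]
 [ 17  17  17  16  15  13 176 132   5  17  20  19]]
[[114 114 115 104  57  37  98 162 182 173 158 154]
 [111 115 123 114  45  53  53 150 184 178 163 157]
 [111 116 131 130  60  59  40 123 177 183 169 158]
 [113 118 131 141 103  38  44  94 165 188 177 163]
 [114 116 126 144 129  52  54  51 146 187 187 171]
 [112 111 119 137 137  68  58  38 109 174 190 177]
 [110 112 117 131 141 102  44  54  79 161 190 183]
 [112 112 114 123 140 130  56  47  61 151 190 176]]
```

View pics/z2.png

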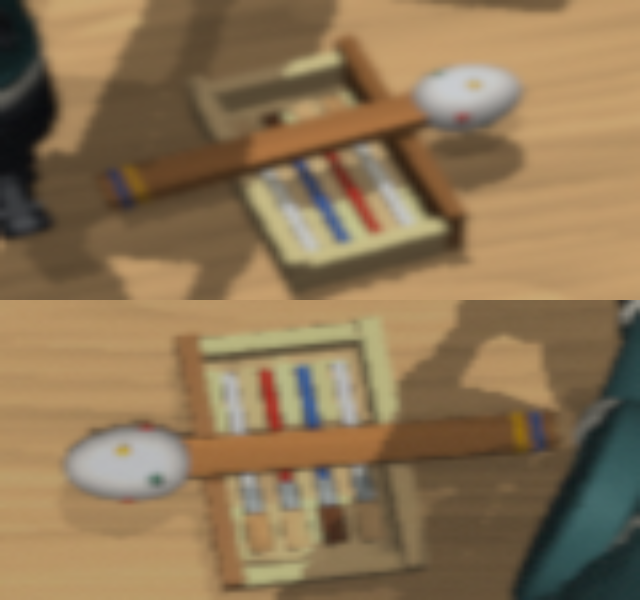

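Both cameras see the tail clear of the gripper (yellow band at scene crop (135,180) and top crop (518,430)), with the finger about 30 mm behind it. I'll set up band tracking to measure the tail's height.

```bash
cat >> h.py <<'E'
def yel(c,X,r=7):
    u0,v0=(int(round(a)) for a in proj(c,X))
    k=c["img"][v0-r:v0+r+1,u0-r:u0+r+1];h=cv2.cvtColor(k,cv2.COLOR_RGB2HSV).astype(float)
    w=np.clip(h[...,0]-18,0,4)*(h[...,0]<32)*(h[...,1]>140)
    v,u=np.mgrid[v0-r:v0+r+1,u0-r:u0+r+1]
    return ((u*w).sum()/w.sum(),(v*w).sum()/w.sum()),w.sum()
def tailpos(X,c=None,d=None):
    c=c or cam("scene");d=d or cam("top")
    for _ in range(2):
        a,wa=yel(c,X);b,wb=yel(d,X);X,e=tri(c,a,d,b)
    print("band",X.round(4),"err",round(e,4),"w",wa,wb,"along",round(float((X-[.525,.008,.05])@[-.125,.992,0]),4));return X
E
python3 - <<'E'
from h import *
import pickle
s=pickle.load(open("scene.pkl","rb"));t=pickle.load(open("top.pkl","rb"))
tailpos([.542,-.133,.057],s,t);tailpos([.542,-.133,.057])
plan([.543+.014*.138,-.1436-.014*.99,.04],98)
E
```

```text
band [ 0.5424 -0.1269  0.0555] err 0.0002 w 72.0 102.0 along -0.136
band [ 0.5426 -0.1269  0.0529] err 0.0007 w 12.0 42.0 along -0.136
t 2.0 at [ 0.5512 -0.1912  0.0421] shift [ 0.0686 -0.0034  0.0041] turn [ 0.008  0.004 -0.008] F [-0.23 -0.47  0.12] q [-0.38  0.28  1.97  0.    0.89 -0.51] w 0.003
```

step_arm([
  {"grip":1,"x":0.06,"y":0.003,"z":0,"ax":0,"ay":0,"az":0},
  {"grip":1,"x":0.06,"y":0.003,"z":0,"ax":0,"ay":0,"az":0},
  {"grip":1,"x":0.06,"y":0.003,"z":0,"ax":0,"ay":0,"az":0},
  {"grip":1,"x":0.072,"y":0.003,"z":0,"ax":0,"ay":0,"az":0},
  {"grip":1,"x":0.072,"y":0.003,"z":0,"ax":0,"ay":0,"az":0},
  {"grip":1,"x":0.072,"y":0.003,"z":0,"ax":0,"ay":0,"az":0},
])

```text
time: 2.6
tool_pos: [0.5458, -0.1547, 0.0397]
tcp_rot: [2.065, 2.366, 0.0]
wrist_force: [0.4, 0.4, 0.4]
width: -0.001
grip_force: 0.0
```

```bash
python3 - <<'E'
from h import *
tailpos([.542,-.127,.055]);plan([.54,-.15,.04],98)
E
```

```text
** On entry to DLASCL parameter number  4 had an illegal value
 ** On entry to DLASCL parameter number  4 had an illegal value
 ** On entry to DLASCL parameter number  4 had an illegal value
 ** On entry to DLASCL parameter number  4 had an illegal value
 ** On entry to DLASCL parameter number  5 had an illegal value
 ** On entry to DLASCL parameter number  4 had an illegal valueh.py:39: RuntimeWarning: invalid value encountered in scalar divide
  return ((u*w).sum()/w.sum(),(v*w).sum()/w.sum()),w.sum()
Traceback (most recent call last):
  File "h.py", line 43, in tailpos
    a,wa=yel(c,X);b,wb=yel(d,X);X,e=tri(c,a,d,b)
                                    ~~~^^^^^^^^^
  File "h.py", line 20, in tri
    A=np.c_[d1,-d2];s=np.linalg.lstsq(A,o2-o1,rcond=None)[0]
                      ~~~~~~~~~~~~~~~^^^^^^^^^^^^^^^^^^^^
numpy.linalg.LinAlgError: SVD did not converge in Linear Least Squares
```

```bash
python3 - <<'E'
from h import *
import pickle
c=cam("scene");d=cam("top");pickle.dump((c,d),open("cd.pkl","wb"))
for k in(c,d):
    u,v=map(int,np.round(proj(k,[.5414,-.122,.055])));h=cv2.cvtColor(k["img"][v-5:v+6,u-8:u+9],cv2.COLOR_RGB2HSV);print(u,v);print(h[::2,:,0]);print(h[::2,:,1])
E
```

```text
279 226
[[ 13  16  17  17  16  16  17  17  16  15  15  15  15  14  14  14  14]
 [ 12  12  14  16  18  18  17  15  14  14  14  14  14  14  14  14  14]
 [  0 126 122   4  17  19  18  16  15  14  14  14  14  14  14  14  14]
 [ 12   6 136 138  12  18  19  18  15  13  14  14  14  14  14  14  13]
 [120 120 115 114 140  13  19  19  16  14  14  14  14  15  14  14  15]
 [110 110 108 110 116   3  17  19  18  16  15  15  16  16  16  17  16]]
[[ 64 107 110 115 118 116 117 116 119 123 127 138 143 147 151 152 155]
 [ 47  75  94 125 156 163 159 148 153 156 155 159 158 157 156 154 158]
 [ 51  49  63  61 161 194 188 165 161 156 160 157 160 160 160 159 158]
 [ 96  66  49  45 103 178 198 186 167 156 155 157 155 158 158 158 158]
 [  5  10  49  97  40 119 187 193 174 162 160 159 157 159 152 148 138]
 [ 15  21  73 116  82  58 165 197 184 160 141 131 128 121 120 114 117]]
385 180
[[16 16 16 16 16 35 83 85 89 89 90 90 90 90 91 91 91]
 [15 14 14 15 17 20 36 84 88 90 90 88 88 86 90 90 92]
 [14 13 16 24 27 30 81 88 90 91 90 93 89 93 90 91 90]
 [14 14 24 27 30 84 90 91 90 91 91 91 91 91 90 89 90]
 [15 20 23 48 90 90 91 90 90 90 90 90 91 91 91 90 86]
 [17 21 53 87 94 90 90 91 90 90 91 90 90 92 89 91 89]]
[[114 118 119 121 111  27  38  50  78  69  65  82  86 100  98 101  98]
 [157 150 138 100  48  24  16  22  69  79  76  66  46  54  92 102  97]
 [152 124  64  28  25  20  37 100  91  92 103 100  94  99  97 101  92]
 [134  71  27  23  21  25  89  96 104 102 101 100 107 100 104 109 100]
 [ 84  38  22  18  28  79  92  98  99 105 100 101 103  99  92  95  73]
 [ 53  20  15  62 113  94  99 102 103 100 105 104  99 101 103  93  86]]
```

step_arm([
  {"grip":1,"x":0.008,"y":0,"z":0,"ax":0,"ay":0,"az":0},
  {"grip":1,"x":0.016,"y":0,"z":0,"ax":0,"ay":0,"az":0},
  {"grip":1,"x":0.016,"y":0,"z":0,"ax":0,"ay":0,"az":0},
  {"grip":1,"x":0.016,"y":0,"z":0,"ax":0,"ay":0,"az":0},
  {"grip":1,"x":-0.05,"y":0,"z":0,"ax":0,"ay":0,"az":0},
  {"grip":1,"x":-0.05,"y":0,"z":0,"ax":0,"ay":0,"az":0},
])

```text
time: 3.4
tool_pos: [0.55, -0.1815, 0.0397]
tcp_rot: [2.066, 2.364, -0.0]
wrist_force: [0.3, -0.0, 0.2]
width: 0.003
grip_force: 0.0
```

```bash
sed -i 's/w=np.clip(h\[...,0\]-18,0,4).*/w=np.clip(h[...,0]-15.5,0,4)*(h[...,0]<30)*np.clip(h[...,1]-150,0,30)+1e-9/' h.py
cat >> h.py <<'E'
def egg(c,X,r=16):
    for _ in range(3):
        u0,v0=(int(round(a)) for a in (X if len(X)==2 else proj(c,X)))
        h=cv2.cvtColor(c["img"][v0-r:v0+r+1,u0-r:u0+r+1],cv2.COLOR_RGB2HSV).astype(float)
        w=((h[...,1]<70)&(h[...,2]>70)).astype(np.uint8);n,l,st,ce=cv2.connectedComponentsWithStats(w);i=1+st[1:,4].argmax();X=ce[i]+[u0-r,v0-r]
    return tuple(X),st[i,4]
def look(X,G=(.515,.036,.062)):
    c=cam("scene");d=cam("top")
    return both(c,d,X,G)
def both(c,d,X,G=(.515,.036,.062)):
    B=tailpos(np.array(X),c,d);a,na=egg(c,G);b,nb=egg(d,G);E,e=tri(c,a,d,b)
    print("egg",E.round(4),"err",round(e,4),na,nb,"elev deg",np.degrees(np.arcsin((E[2]-B[2]+.0075)/np.linalg.norm(E-B))).round(2),"yaw",np.degrees(np.arctan2(*(E-B)[1::-1])).round(1));return B,E
E
python3 - <<'E'
from h import *
import pickle
both(pickle.load(open("scene.pkl","rb")),pickle.load(open("top.pkl","rb")),[.542,-.127,.055])
look([.541,-.122,.055]);plan([.54,-.15,.04],98)
E
```

```text
band [ 0.5427 -0.1264  0.0527] err 0.0015 w 2247.5000002249994 3268.5000002249994 along -0.1356
egg [0.5219 0.0443 0.0632] err 0.0003 259 343 elev deg 5.98 yaw 96.9
band [ 0.542  -0.1182  0.0528] err 0.0014 w 2087.500000224999 2688.5000002249994 along -0.1273
egg [0.5206 0.0528 0.0636] err 0.0001 254 340 elev deg 6.1 yaw 97.1
t 3.5 at [ 0.5489 -0.1794  0.0392] shift [ 0.0607 -0.0097 -0.0016] turn [-0.    -0.001 -0.01 ] F [ 0.48  0.25 -0.03] q [-0.36  0.27  1.98  0.    0.89 -0.49] w 0.001
```

step_arm([
  {"grip":1,"x":0.06,"y":0,"z":0,"ax":0,"ay":0,"az":0},
  {"grip":1,"x":0.07,"y":0,"z":0,"ax":0,"ay":0,"az":0},
  {"grip":1,"x":0.076,"y":0,"z":0,"ax":0,"ay":0,"az":0},
  {"grip":1,"x":0.076,"y":0,"z":0,"ax":0,"ay":0,"az":0},
  {"grip":1,"x":0,"y":0,"z":0,"ax":0,"ay":0,"az":0},
  {"grip":1,"x":0,"y":0,"z":0,"ax":0,"ay":0,"az":0},
])

```text
time: 4.1
tool_pos: [0.5504, -0.1824, 0.04]
tcp_rot: [2.065, 2.363, -0.0]
wrist_force: [0.5, -0.0, 0.1]
width: -0.001
grip_force: 0.0
```

```bash
python3 -c "
from h import *
look([.541,-.114,.055],(.52,.057,.063))"
```

```text
band [ 0.5403 -0.1112  0.0651] err 0.0014 w 1990.0000002249997 2778.500000224999 along -0.1202
egg [0.5199 0.0591 0.0589] err 0.0004 254 340 elev deg 0.44 yaw 96.8
```

```bash
python3 -c "
from h import *
look([.541,-.111,.065],(.52,.057,.06));look([.541,-.111,.063],(.52,.057,.06));print(tool()[2]['time'])"
```

```text
band [ 0.5407 -0.1122  0.0553] err 0.0013 w 1973.0000002249994 2817.000000225 along -0.1212
egg [0.5197 0.0586 0.0629] err 0.0003 256 340 elev deg 5.04 yaw 97.0
band [ 0.5411 -0.1124  0.0551] err 0.0012 w 1978.5000002249994 2730.500000224999 along -0.1214
egg [0.5194 0.0587 0.0631] err 0.0002 254 340 elev deg 5.16 yaw 97.2
4.4
```

step_arm([
  {"grip":1,"x":0.06,"y":0,"z":0,"ax":0,"ay":0,"az":0},
  {"grip":1,"x":0.076,"y":0,"z":0,"ax":0,"ay":0,"az":0},
  {"grip":1,"x":0.08,"y":0,"z":0,"ax":0,"ay":0,"az":0},
  {"grip":1,"x":0.083,"y":0,"z":0,"ax":0,"ay":0,"az":0},
  {"grip":1,"x":0.083,"y":0,"z":0,"ax":0,"ay":0,"az":0},
  {"grip":1,"x":0,"y":0,"z":0,"ax":0,"ay":0,"az":0},
  {"grip":1,"x":0,"y":0,"z":0,"ax":0,"ay":0,"az":0},
  {"grip":1,"x":0,"y":0,"z":0,"ax":0,"ay":0,"az":0},
  {"grip":1,"x":0,"y":0,"z":0,"ax":0,"ay":0,"az":0},
  {"grip":1,"x":0,"y":0,"z":0,"ax":0,"ay":0,"az":0},
])

```text
time: 5.4
tool_pos: [0.5486, -0.1787, 0.039]
tcp_rot: [-2.065, -2.366, 0.0]
wrist_force: [-0.4, -0.3, -1.2]
width: -0.001
grip_force: 0.0
```

```bash
python3 -c "
from h import *
look([.541,-.111,.06],(.52,.060,.06));look([.541,-.111,.06],(.52,.06,.06));print(tool()[2]['time'])"
```

```text
band [ 0.5419 -0.11    0.0617] err 0.001 w 1971.0000002249994 2766.5000002249994 along -0.1192
egg [0.5191 0.0606 0.0609] err 0.0001 254 332 elev deg 2.24 yaw 97.6
band [ 0.5413 -0.1097  0.0638] err 0.001 w 1890.5000002249994 2866.0000002249994 along -0.1188
egg [0.5193 0.0607 0.0595] err 0.0001 251 332 elev deg 1.07 yaw 97.4
5.6
```

step_arm([
  {"grip":1,"x":0,"y":0,"z":0,"ax":0,"ay":0,"az":0},
  {"grip":1,"x":0,"y":0,"z":0,"ax":0,"ay":0,"az":0},
  {"grip":1,"x":0,"y":0,"z":0,"ax":0,"ay":0,"az":0},
  {"grip":1,"x":0,"y":0,"z":0,"ax":0,"ay":0,"az":0},
])

```text
time: 6.0
tool_pos: [0.5489, -0.1791, 0.0393]
tcp_rot: [-2.066, -2.367, -0.0]
wrist_force: [-0.6, -0.3, 0.3]
width: -0.002
grip_force: 0.0
```

```bash
python3 -c "
from h import *
for i in range(3): look([.541,-.111,.06],(.52,.060,.06))
print(tool()[2]['time'])"
```

```text
band [ 0.5412 -0.1098  0.063 ] err 0.0011 w 1920.5000002249994 2759.500000225 along -0.1189
egg [0.5192 0.0607 0.0598] err 0.0001 251 333 elev deg 1.45 yaw 97.4
band [ 0.5416 -0.1099  0.0622] err 0.001 w 1861.0000002249994 2852.0000002249994 along -0.1191
egg [0.5192 0.0606 0.0603] err 0.0002 254 333 elev deg 1.87 yaw 97.5
band [ 0.5412 -0.1098  0.0635] err 0.0012 w 1882.5000002249994 2739.5000002249994 along -0.1189
egg [0.5193 0.0607 0.0596] err 0.0 248 333 elev deg 1.19 yaw 97.3
6.3
```

It now balances level, with its balance point just over the inner edge of the rim. I'll push 3 mm more to centre it.

step_arm([
  {"grip":1,"x":0.06,"y":0,"z":0,"ax":0,"ay":0,"az":0},
  {"grip":1,"x":0.078,"y":0,"z":0,"ax":0,"ay":0,"az":0},
  {"grip":1,"x":0.084,"y":0,"z":0,"ax":0,"ay":0,"az":0},
  {"grip":1,"x":0.087,"y":0,"z":0,"ax":0,"ay":0,"az":0},
  {"grip":1,"x":0.09,"y":0,"z":0,"ax":0,"ay":0,"az":0},
  {"grip":1,"x":0.09,"y":0,"z":0,"ax":0,"ay":0,"az":0},
  {"grip":1,"x":0.08,"y":0,"z":0,"ax":0,"ay":0,"az":0},
  {"grip":1,"x":0,"y":0,"z":0,"ax":0,"ay":0,"az":0},
  {"grip":1,"x":0,"y":0,"z":0,"ax":0,"ay":0,"az":0},
  {"grip":1,"x":0,"y":0,"z":0,"ax":0,"ay":0,"az":0},
])

```text
time: 7.3
tool_pos: [0.5491, -0.1804, 0.0393]
tcp_rot: [2.068, 2.365, 0.0]
wrist_force: [-0.4, 0.6, -0.3]
width: -0.004
grip_force: 0.0
```

```bash
python3 -c "
from h import *
for i in range(4): look([.541,-.108,.06],(.52,.063,.06))
plan([.549,-.188,.25],8)"
```

```text
band [ 0.5416 -0.1059  0.0681] err 0.0011 w 1875.5000002249994 2805.000000224999 along -0.1151
egg [0.5183 0.0641 0.0571] err 0.0003 247 331 elev deg -1.16 yaw 97.8
band [ 0.5414 -0.1055  0.0706] err 0.0009 w 1791.0000002249994 2817.5000002249994 along -0.1146
egg [0.5182 0.0643 0.0555] err 0.0002 246 328 elev deg -2.53 yaw 97.8
band [ 0.5417 -0.1045  0.0751] err 0.0007 w 1998.0000002249994 3000.0000002249994 along -0.1137
egg [0.5181 0.0644 0.0541] err 0.0 246 329 elev deg -4.51 yaw 97.9
band [ 0.5412 -0.103   0.0789] err 0.0006 w 1822.5000002249994 2978.0000002249994 along -0.1122
egg [0.5181 0.0644 0.0519] err 0.0003 239 324 elev deg -6.54 yaw 97.8
t 7.7 at [ 0.5489 -0.1786  0.0393] shift [-0.0186 -0.0024 -0.4215] turn [-0.     0.     2.994] F [-0.51  0.21 -0.35] q [-0.36  0.27  1.98  0.    0.89 -0.49] w 0.002
```

The crossbar is tipping slowly egg-down, so I'll catch its tail between the fingers now.

step_arm([
  {"grip":-0.2,"x":0.02,"y":0,"z":-0.1,"ax":0,"ay":0,"az":0},
  {"grip":-0.2,"x":0.07,"y":0,"z":-0.1,"ax":0,"ay":0,"az":0},
  {"grip":-0.2,"x":0.14,"y":0,"z":-0.1,"ax":0,"ay":0,"az":0},
  {"grip":-0.1,"x":0.19,"y":0,"z":-0.1,"ax":0,"ay":0,"az":0},
  {"grip":1,"x":0.19,"y":0,"z":-0.1,"ax":0,"ay":0,"az":0},
  {"grip":1,"x":0.19,"y":0,"z":-0.1,"ax":0,"ay":0,"az":0},
  {"grip":1,"x":0.19,"y":0,"z":-0.1,"ax":0,"ay":0,"az":0},
], force=20)

```text
time: 8.4
tool_pos: [0.5362, -0.0852, 0.0893]
tcp_rot: [-2.066, -2.367, -0.0]
wrist_force: [0.1, 1.6, -0.7]
width: 0.255
grip_force: 20.7
```

```bash
python3 - <<'E'
from h import *
plan([.549,-.188,.25],98)
c=cam("scene");d=cam("top")
a=np.vstack([cv2.resize(c["img"][162:257,232:384,::-1],(480,300)),cv2.resize(d["img"][137:232,270:422,::-1],(480,300))])
cv2.imwrite("pics/z3.png",a)
E
```

```text
t 8.4 at [ 0.5362 -0.0852  0.0893] shift [-0.2071 -0.0024 -0.3215] turn [-0.    -0.    -0.008] F [ 0.15  1.64 -0.73] q [-0.2   0.15  2.02  0.    0.97 -0.34] w 0.255
```

View pics/z3.png

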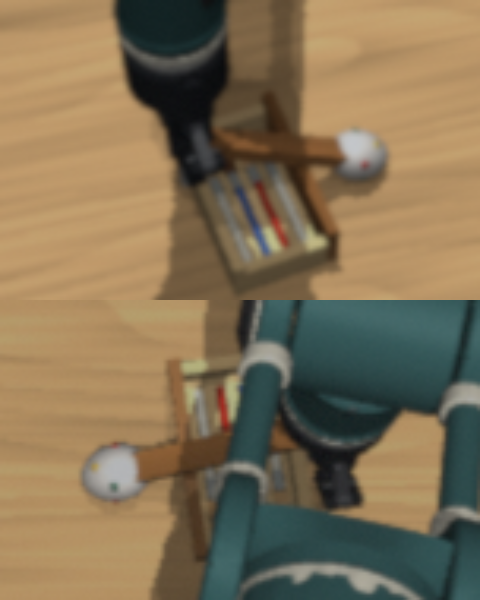

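The tail is caught: the pads hold the batten at 21.7 mm, tilted egg-down, with the egg at about (355,153) in the scene crop. I'll measure the tilt and work out the move that brings it level and back.

```bash
python3 - <<'E'
from h import *
from scipy.optimize import brentq
c=cam("scene");d=cam("top")
a,na=egg(c,(.518,.062,.04));b,nb=egg(d,(.518,.062,.04));E,e=tri(c,a,d,b);print("egg",E.round(4),e.round(4),na,nb)
u=np.array([-.128,.992]);o=np.array([.525,.0078])
L=(E[:2]-o)@u;z=E[2];pv=np.array([.005,.05])
# egg centre = pivot + s*(cos,-sin) + 7.5*(sin,cos)
f=lambda th:(pv[1]+(-(L-pv[0]-.0075*np.sin(th))*np.tan(th))+.0075*np.cos(th))-z
th=brentq(f,-.1,1);s=(L-pv[0]-.0075*np.sin(th))/np.cos(th);print("tilt",np.degrees(th),"egg beyond pivot",s)
L2=(np.array([.5192,.0607])-o)@u;print("target egg beyond rim mid",L2,"now (rolled level about pivot)",s+.005)
p,R,_=tool();g=p+[0,0,.019];G=np.array([(g[:2]-o)@u,g[2]])
dG=G-pv;Ro2=np.array([[np.cos(th),-np.sin(th)],[np.sin(th),np.cos(th)]])
print("grasp rel pivot",dG,"rotated level",Ro2@dG,"batten axis z at grasp along now",.05+.0075/np.cos(th)-dG[0]*np.tan(th))
E
```

```text
egg [0.5182 0.0653 0.0243] 0.0004 200 269
tilt 33.18764500190366 egg beyond pivot 0.05833936686216983
target egg beyond rim mid 0.0532192 now (rolled level about pivot) 0.06333936686216983
grasp rel pivot [-0.09904144  0.05812573] rotated level [-0.11470306 -0.00556917] batten axis z at grasp along now 0.1237422348996999
```

```bash
python3 - <<'E'
import numpy as np
r=np.radians;th=r(33.2);a0,z0=-.099,.0393
def P(ph,s):
    f=r(ph);al=th-f
    return np.array([a0*np.cos(f)-z0*np.sin(f)-s*np.cos(al), a0*np.sin(f)+z0*np.cos(f)+s*np.sin(al)])
b=P(0,0)
for ph,s in[(7,.0025),(14,.005),(21,.0075),(28,.01)]:
    d=P(ph,s)-b;print(ph,"x",(d[0]/.5).round(4),"z",(-d[1]/.5).round(4),"ay",round(ph/30,3))
b=P(28,.01);f=r(28)
for ph,s in[(33,.012),(37.5,.014)]:
    d=P(ph,s)-b;# tool x=(cos f,sin f), tool z=(sin f,-cos f)
    print(ph,"x",((d@[np.cos(f),np.sin(f)])/.5).round(4),"z",((d@[np.sin(f),-np.cos(f)])/.5).round(4),"ay",round((ph-28)/30,3),"tcp z",.05+P(ph,s)[1],P(ph,s)[0]+.005)
E
```

```text
7 x -0.0126 z 0.0225 ay 0.233
14 x -0.0226 z 0.0469 ay 0.467
21 x -0.0297 z 0.073 ay 0.7
28 x -0.0336 z 0.1003 ay 0.933
33 x -0.0105 z 0.0172 ay 0.167 tcp z 0.029082376670750167 -0.11143262719458104
37.5 x -0.0192 z 0.0335 ay 0.317 tcp z 0.01986170262601361 -0.11142689671822661
```

step_arm([
  {"grip":1,"x":-0.0126,"y":0,"z":0.0225,"ax":0,"ay":0.233,"az":0},
  {"grip":1,"x":-0.0226,"y":0,"z":0.0469,"ax":0,"ay":0.467,"az":0},
  {"grip":1,"x":-0.0297,"y":0,"z":0.073,"ax":0,"ay":0.7,"az":0},
  {"grip":1,"x":-0.0336,"y":0,"z":0.1003,"ax":0,"ay":0.933,"az":0},
  {"grip":1,"x":-0.0336,"y":0,"z":0.1003,"ax":0,"ay":0.933,"az":0},
])

```text
time: 9.1
tool_pos: [0.5369, -0.1045, 0.0351]
tcp_rot: [-1.804, -2.053, -0.448]
wrist_force: [-0.9, -0.8, 0.6]
width: 0.251
grip_force: 20.8
```

step_arm([
  {"grip":1,"x":-0.0105,"y":0,"z":0.0172,"ax":0,"ay":0.167,"az":0},
  {"grip":1,"x":-0.0192,"y":0,"z":0.0335,"ax":0,"ay":0.317,"az":0},
  {"grip":1,"x":-0.0192,"y":0,"z":0.0335,"ax":0,"ay":0.317,"az":0},
  {"grip":1,"x":-0.0192,"y":0,"z":0.0335,"ax":0,"ay":0.317,"az":0},
])

```text
time: 9.5
tool_pos: [0.5385, -0.1026, 0.0201]
tcp_rot: [-1.704, -1.952, -0.575]
wrist_force: [0.1, 0.8, -0.7]
width: 0.253
grip_force: 20.7
```

```bash
python3 - <<'E'
from h import *
plan([.549,-.188,.04],98)
c=cam("scene");d=cam("top")
a,na=egg(c,(.518,.055,.06));b,nb=egg(d,(.518,.055,.06));E,e=tri(c,a,d,b);print("egg",E.round(4),e.round(4),na,nb,"beyond rim",(E[:2]-[.525,.0078])@[-.128,.992])
a=np.hstack([cv2.resize(c["img"][172:247,252:352,::-1],(400,300)),cv2.resize(d["img"][147:222,290:390,::-1],(400,300))])
cv2.imwrite("pics/z4.png",a)
E
```

```text
t 9.5 at [ 0.5385 -0.1026  0.0201] shift [-0.1127 -0.0023 -0.1359] turn [ 1.000e-03 -1.245e+00 -8.000e-03] F [ 0.13  0.84 -0.72] q [-0.54  0.51  1.85  0.52  1.27 -0.96] w 0.253
egg [0.5188 0.0555 0.0636] 0.0005 263 343 beyond rim 0.04811841655718563
```

View pics/z4.png

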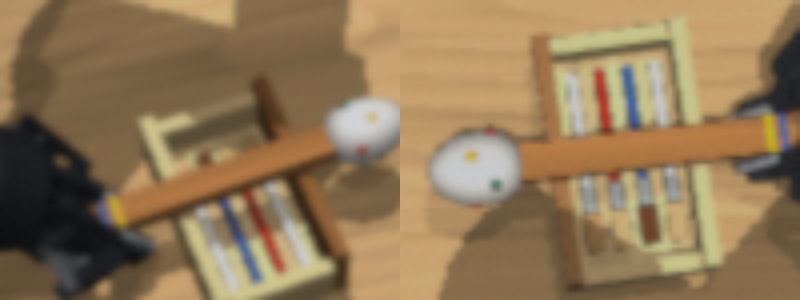

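The batten is on both walls again, gripped at the bands, with the egg 48 mm beyond the rim. I'll release it and back off.

step_arm([
  {"grip":0,"x":0,"y":0,"z":0,"ax":0,"ay":0,"az":0},
  {"grip":0,"x":0,"y":0,"z":0,"ax":0,"ay":0,"az":0},
  {"grip":0,"x":0,"y":0,"z":0,"ax":0,"ay":0,"az":0},
  {"grip":0,"x":-0.056,"y":-0.001,"z":-0.068,"ax":0,"ay":0,"az":0},
  {"grip":0,"x":-0.1127,"y":-0.002,"z":-0.136,"ax":0,"ay":-0.25,"az":0},
  {"grip":1,"x":-0.1127,"y":-0.002,"z":-0.136,"ax":0,"ay":-0.5,"az":0},
  {"grip":1,"x":-0.1127,"y":-0.002,"z":-0.136,"ax":0,"ay":-0.75,"az":0},
  {"grip":1,"x":-0.1127,"y":-0.002,"z":-0.136,"ax":0,"ay":-1,"az":0},
  {"grip":1,"x":-0.1127,"y":-0.002,"z":-0.136,"ax":0,"ay":-1,"az":0},
])

```text
time: 10.5
tool_pos: [0.5488, -0.1849, 0.0408]
tcp_rot: [-1.996, -2.296, -0.13]
wrist_force: [-0.6, 0.7, -0.1]
width: 0.002
grip_force: 0.0
```

step_arm([
  {"grip":1,"x":0,"y":0,"z":0,"ax":0,"ay":-0.245,"az":0},
  {"grip":1,"x":0,"y":0,"z":0,"ax":0,"ay":-0.245,"az":0},
  {"grip":1,"x":0,"y":0,"z":0,"ax":0,"ay":-0.245,"az":0},
])

```text
time: 10.8
tool_pos: [0.5489, -0.1872, 0.0394]
tcp_rot: [-2.061, -2.365, -0.005]
wrist_force: [-0.3, 0.5, -0.2]
width: 0.002
grip_force: 0.0
```

```bash
python3 -c "
from h import *
B,E=look([.541,-.115,.055],(.518,.055,.063))
plan([.545,-.155,.04],98)"
```

```text
band [ 0.5413 -0.114   0.0619] err 0.0013 w 2060.0000002249994 2835.000000224999 along -0.1231
egg [0.5191 0.0566 0.0602] err 0.0002 252 337 elev deg 1.93 yaw 97.4
t 10.9 at [ 0.5492 -0.1884  0.0393] shift [ 0.0673  0.0007 -0.0011] turn [-0.001 -0.009 -0.009] F [-0.45 -0.91 -0.83] q [-0.38  0.28  1.97  0.    0.89 -0.51] w -0.004
```

```bash
python3 -c "
from h import *
for i in range(5): look([.541,-.115,.06],(.518,.056,.06))
print(tool()[2]['time'])"
```

```text
band [ 0.5412 -0.1144  0.0588] err 0.001 w 2007.5000002249997 2744.500000224999 along -0.1234
egg [0.5191 0.0565 0.0623] err 0.0001 255 339 elev deg 3.67 yaw 97.4
band [ 0.5421 -0.1145  0.0567] err 0.0015 w 2020.5000002249994 2845.000000224999 along -0.1236
egg [0.5191 0.0564 0.0627] err 0.0002 254 341 elev deg 4.5 yaw 97.7
band [ 0.5414 -0.1141  0.0619] err 0.001 w 2062.0000002249994 2882.000000225 along -0.1232
egg [0.519  0.0567 0.0605] err 0.0004 252 335 elev deg 2.02 yaw 97.5
band [ 0.5414 -0.1143  0.0592] err 0.0014 w 1954.5000002249994 2747.000000224999 along -0.1234
egg [0.5193 0.0566 0.0613] err 0.0003 251 340 elev deg 3.18 yaw 97.4
band [ 0.5417 -0.1145  0.0574] err 0.0014 w 2045.0000002249994 2721.000000224999 along -0.1236
egg [0.5191 0.0564 0.0626] err 0.0 255 340 elev deg 4.22 yaw 97.6
11.4
```

step_arm([
  {"grip":1,"x":0,"y":0,"z":0,"ax":0,"ay":0,"az":0},
  {"grip":1,"x":0,"y":0,"z":0,"ax":0,"ay":0,"az":0},
  {"grip":1,"x":0,"y":0,"z":0,"ax":0,"ay":0,"az":0},
  {"grip":1,"x":0,"y":0,"z":0,"ax":0,"ay":0,"az":0},
  {"grip":1,"x":0,"y":0,"z":0,"ax":0,"ay":0,"az":0},
  {"grip":1,"x":0,"y":0,"z":0,"ax":0,"ay":0,"az":0},
  {"grip":1,"x":0,"y":0,"z":0,"ax":0,"ay":0,"az":0},
  {"grip":1,"x":0,"y":0,"z":0,"ax":0,"ay":0,"az":0},
  {"grip":1,"x":0,"y":0,"z":0,"ax":0,"ay":0,"az":0},
  {"grip":1,"x":0,"y":0,"z":0,"ax":0,"ay":0,"az":0},
])

```text
time: 12.4
tool_pos: [0.5491, -0.1877, 0.0395]
tcp_rot: [-2.065, -2.365, -0.003]
wrist_force: [-0.0, -0.0, 0.4]
width: -0.001
grip_force: 0.0
```

```bash
python3 -c "
from h import *
for i in range(5): look([.541,-.115,.06],(.518,.056,.06))
print(tool()[2]['time'])"
```

```text
band [ 0.541  -0.1141  0.0611] err 0.0012 w 2110.5000002249994 2808.500000224999 along -0.1231
egg [0.5192 0.0566 0.0606] err 0.0003 252 340 elev deg 2.31 yaw 97.3
band [ 0.5414 -0.1144  0.0583] err 0.0012 w 1928.0000002249994 2820.000000224999 along -0.1235
egg [0.5191 0.0565 0.0623] err 0.0002 255 340 elev deg 3.8 yaw 97.4
band [ 0.5417 -0.1142  0.0605] err 0.001 w 1995.5000002249994 2843.000000225 along -0.1233
egg [0.5191 0.0567 0.0605] err 0.0003 251 336 elev deg 2.48 yaw 97.5
band [ 0.5413 -0.1143  0.0594] err 0.0014 w 1956.0000002249994 2768.500000224999 along -0.1234
egg [0.5193 0.0566 0.061 ] err 0.0004 252 340 elev deg 3.05 yaw 97.3
band [ 0.5414 -0.1144  0.0581] err 0.0014 w 1938.0000002249994 2769.500000224999 along -0.1235
egg [0.519  0.0566 0.0619] err 0.0002 256 339 elev deg 3.75 yaw 97.5
12.9
```

The crossbar balances on the rim alone, with the rocking dying down around level. I'll leave it alone and go for the hanger.

step_arm([
  {"grip":1,"x":-0.02,"y":0,"z":-0.1,"ax":0,"ay":0,"az":0},
  {"grip":0.5,"x":-0.02,"y":0,"z":-0.2,"ax":0,"ay":0,"az":-0.25},
  {"grip":-0.3,"x":-0.02,"y":0,"z":-0.3,"ax":0,"ay":0,"az":-0.5},
  {"grip":-0.3,"x":-0.02,"y":0,"z":-0.4,"ax":0,"ay":0,"az":-0.75},
  {"grip":-0.3,"x":0.08,"y":0.03,"z":-0.44,"ax":0,"ay":0,"az":-1},
  {"grip":-0.3,"x":0.18,"y":0.05,"z":-0.44,"ax":0,"ay":0,"az":-1},
  {"grip":-0.3,"x":0.28,"y":0.07,"z":-0.44,"ax":0,"ay":0,"az":-1},
  {"grip":-0.3,"x":0.38,"y":0.1,"z":-0.44,"ax":0,"ay":0,"az":-1},
  {"grip":-0.3,"x":0.4,"y":0.1,"z":-0.44,"ax":0,"ay":0,"az":-1},
])

```text
time: 13.8
tool_pos: [0.5718, 0.0206, 0.2603]
tcp_rot: [-1.378, -2.822, -0.006]
wrist_force: [-0.6, -1.4, 0.7]
width: 0.649
grip_force: 0.0
```

```bash
python3 - <<'E'
from h import *
look([.541,-.115,.06],(.518,.056,.06))
plan([.60,.305,.25],172)
E
```

```text
band [ 0.5413 -0.1141  0.0597] err 0.0012 w 2170.000000225 3253.0000002249994 along -0.1231
egg [0.5211 0.0562 0.063 ] err 0.0011 250 295 elev deg 3.6 yaw 96.8
t 13.9 at [0.5715 0.0197 0.26  ] shift [0.4145 0.3963 0.0219] turn [ 0.005 -0.004 -1.466] F [ 0.19 -0.4   0.81] q [-0.01  0.05  1.79  0.    1.3  -0.68] w 0.653
```

step_arm([
  {"grip":-0.3,"x":0.07,"y":0.066,"z":0.02,"ax":0,"ay":0,"az":-0.25},
  {"grip":-0.3,"x":0.14,"y":0.132,"z":0.02,"ax":0,"ay":0,"az":-0.5},
  {"grip":-0.3,"x":0.21,"y":0.2,"z":0.02,"ax":0,"ay":0,"az":-0.75},
  {"grip":-0.3,"x":0.28,"y":0.266,"z":0.02,"ax":0,"ay":0,"az":-1},
  {"grip":-0.3,"x":0.35,"y":0.332,"z":0.02,"ax":0,"ay":0,"az":-1},
  {"grip":-0.3,"x":0.4145,"y":0.396,"z":0.02,"ax":0,"ay":0,"az":-1},
  {"grip":-0.3,"x":0.4145,"y":0.396,"z":0.02,"ax":0,"ay":0,"az":-1},
])

```text
time: 14.6
tool_pos: [0.6015, 0.3061, 0.2501]
tcp_rot: [-0.599, -3.083, -0.007]
wrist_force: [-0.3, -0.9, 0.5]
width: 0.653
grip_force: 0.0
```

```bash
python3 - <<'E'
from h import *
r=np.array([.1405,.990,0]);r/=np.linalg.norm(r);hz=np.array([.9901*.5,-.1405*.5,.8660])
Rt=Ro.from_matrix(np.c_[np.cross(r,-hz),r,-hz]);np.save("Rp.npy",Rt.as_matrix())
o=np.array([.547,.313,.0706]);plan(o+hz*.135,Rt=Rt)
look([.541,-.115,.06],(.518,.056,.06))
E
```

```text
t 14.6 at [0.6015 0.3061 0.2501] shift [-0.025   0.004   0.1252] turn [ 0.129  0.992 -0.451] F [-0.34 -0.88  0.46] q [ 0.43  0.25  1.58  0.    1.3  -0.76] w 0.653
band [ 0.5412 -0.1138  0.0612] err 0.0013 w 2367.0000002249994 3292.0000002249994 along -0.1229
egg [0.5191 0.0567 0.0604] err 0.0002 252 337 elev deg 2.24 yaw 97.4
```

step_arm([
  {"grip":-0.3,"x":-0.006,"y":0,"z":0.03,"ax":0.032,"ay":0.248,"az":-0.113},
  {"grip":-0.3,"x":-0.012,"y":0,"z":0.06,"ax":0.064,"ay":0.496,"az":-0.226},
  {"grip":-0.3,"x":-0.018,"y":0,"z":0.09,"ax":0.096,"ay":0.744,"az":-0.338},
  {"grip":-0.3,"x":-0.025,"y":0.004,"z":0.125,"ax":0.129,"ay":0.992,"az":-0.451},
  {"grip":-0.3,"x":-0.025,"y":0.004,"z":0.125,"ax":0.129,"ay":0.992,"az":-0.451},
  {"grip":-0.3,"x":-0.025,"y":0.004,"z":0.125,"ax":0.129,"ay":0.992,"az":-0.451},
])

```text
time: 15.3
tool_pos: [0.6135, 0.2964, 0.1848]
tcp_rot: [-0.196, -2.607, -0.046]
wrist_force: [-0.8, 0.1, 0.5]
width: 0.648
grip_force: 0.0
```

```bash
python3 - <<'E'
from h import *
import pickle
Rt=Ro.from_matrix(np.load("Rp.npy"));hz=-Rt.as_matrix()[:,2]
o=np.array([.547,.313,.0706]);plan(o+hz*.019,Rt=Rt)
w=cam("wrist");pickle.dump(w,open("wr.pkl","wb"));save(w,"w1.png")
for q in(0,.054):print(proj(w,o+hz*q))
look([.541,-.115,.06],(.518,.056,.06))
E
```

```text
t 15.3 at [0.6135 0.2964 0.1848] shift [0.0031 0.0143 0.2279] turn [-0.001 -0.008 -0.018] F [-0.8   0.05  0.52] q [ 0.3   0.62  1.28  0.22  1.72 -1.14] w 0.648
(np.float64(329.57790164064164), np.float64(192.50656727514854))
(np.float64(331.2732364840485), np.float64(211.22740405078056))
band [ 0.5413 -0.114   0.0612] err 0.001 w 2159.5000002249994 3315.0000002249994 along -0.123
egg [0.519  0.0568 0.0617] err 0.0007 262 337 elev deg 2.65 yaw 97.4
```

View pics/w1.png

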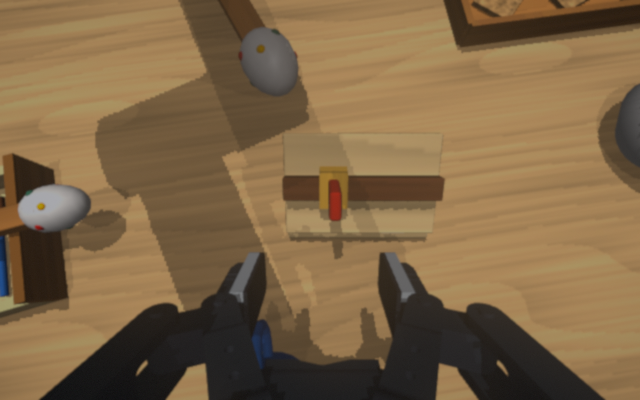

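The wrist view shows the saddle centred near (334,188) on the rail (rows 176–200) and the red tab at columns 329–341, rows 181–220. That is a few mm robot-ward of my estimate, so I'll refine it from the red and gold blobs.

```bash
python3 - <<'E'
from h import *
import pickle
w=pickle.load(open("wr.pkl","rb"));Rt=Ro.from_matrix(np.load("Rp.npy"));M=Rt.as_matrix();hz=-M[:,2];o=np.array([.547,.313,.0706])
im=w["img"][155:235,300:365];h=cv2.cvtColor(im,cv2.COLOR_RGB2HSV).astype(int)
red=((h[...,0]<6)|(h[...,0]>172))&(h[...,1]>170);br=red&(h[...,2]>140)
for m in(red,br):
    v,u=np.nonzero(m);print("red",m.sum(),u.min()+300,u.max()+300,v.min()+155,v.max()+155,u.mean()+300,v.mean()+155)
gold=(h[...,0]>15)&(h[...,0]<24)&(h[...,1]>175);v,u=np.nonzero(gold);print("gold",gold.sum(),np.percentile(u,[2,98])+300,np.percentile(v,[2,98])+155)
print("V along tab col 335:",[tuple(h[r,35]) for r in range(22,68,3)])
# predicted corner projections of tab top (z=54), base z=4, saddle top z=4
for z,a,b in((.054,.005,.012),(.004,.013,.015)):
    print(z,[tuple(np.round(proj(w,o+hz*z+M[:,0]*sy*b+M[:,1]*sx*a),1)) for sx in(-1,1) for sy in(-1,1)])
E
```

```text
red 350 330 340 181 219 334.83714285714285 202.34285714285716
red 164 332 338 193 217 334.9817073170732 204.34756097560975
gold 355 [320.   344.92] [173. 206.]
V along tab col 335: [(np.int64(19), np.int64(175), np.int64(141)), (np.int64(9), np.int64(186), np.int64(111)), (np.int64(5), np.int64(191), np.int64(111)), (np.int64(5), np.int64(193), np.int64(111)), (np.int64(5), np.int64(194), np.int64(112)), (np.int64(4), np.int64(204), np.int64(136)), (np.int64(4), np.int64(211), np.int64(152)), (np.int64(4), np.int64(208), np.int64(147)), (np.int64(4), np.int64(210), np.int64(148)), (np.int64(4), np.int64(208), np.int64(148)), (np.int64(4), np.int64(208), np.int64(148)), (np.int64(4), np.int64(208), np.int64(147)), (np.int64(4), np.int64(209), np.int64(144)), (np.int64(4), np.int64(207), np.int64(142)), (np.int64(5), np.int64(200), np.int64(126)), (np.int64(18), np.int64(107), np.int64(124))]
0.054 [(np.float64(324.7), np.float64(226.4)), (np.float64(324.4), np.float64(195.7)), (np.float64(337.9), np.float64(226.3)), (np.float64(338.1), np.float64(195.6))]
0.004 [(np.float64(315.4), np.float64(209.7)), (np.float64(314.9), np.float64(177.4)), (np.float64(344.0), np.float64(209.4)), (np.float64(344.4), np.float64(177.1))]
```

```bash
python3 - <<'E'
from h import *
M=np.load("Rp.npy");o=np.array([.547,.313,.0706])+.0044*M[:,0]+.0032*M[:,1];np.save("o.npy",o);print(o)
plan(o-M[:,2]*.022,Rt=Ro.from_matrix(M))
E
```

```text
[0.54367697 0.31670367 0.07280007]
t 15.45 at [0.6142 0.2989 0.1924] shift [0.0072 0.0146 0.2354] turn [ 0.006  0.012 -0.007] F [0.4  0.34 0.64] q [ 0.31  0.61  1.28  0.22  1.72 -1.14] w 0.647
```

step_arm([
  {"grip":-0.3,"x":0.0095,"y":0.0175,"z":0.06,"ax":0,"ay":0,"az":0},
  {"grip":-0.3,"x":0.0095,"y":0.0175,"z":0.13,"ax":0,"ay":0,"az":0},
  {"grip":-0.3,"x":0.0095,"y":0.0175,"z":0.19,"ax":0,"ay":0,"az":0},
  {"grip":-0.3,"x":0.0095,"y":0.0175,"z":0.228,"ax":0,"ay":0,"az":0},
  {"grip":-0.3,"x":0.0095,"y":0.0175,"z":0.228,"ax":0,"ay":0,"az":0},
  {"grip":-0.3,"x":0.0095,"y":0.0175,"z":0.228,"ax":0,"ay":0,"az":0},
])

```text
time: 16.05
tool_pos: [0.5551, 0.3171, 0.0956]
tcp_rot: [-0.189, -2.617, -0.051]
wrist_force: [0.5, 0.4, 0.2]
width: 0.649
grip_force: 0.0
```

```bash
python3 - <<'E'
from h import *
M=np.load("Rp.npy");o=np.load("o.npy")
plan(o-M[:,2]*.022,Rt=Ro.from_matrix(M))
w=cam("wrist");save(w,"w2.png")
plan(o-M[:,2]*.022,Rt=Ro.from_matrix(M))
E
```

```text
t 16.05 at [0.5551 0.3171 0.0956] shift [-0.0032 -0.0041  0.0067] turn [ 0.005  0.01  -0.005] F [0.55 0.42 0.21] q [ 0.35  0.6   1.48  0.24  1.53 -1.14] w 0.649
t 16.1 at [0.556  0.3172 0.0957] shift [-0.0019 -0.0044  0.0078] turn [ 0.006  0.012 -0.005] F [-0.4  -0.18 -0.33] q [ 0.35  0.6   1.48  0.24  1.53 -1.14] w 0.65
```

View pics/w2.png

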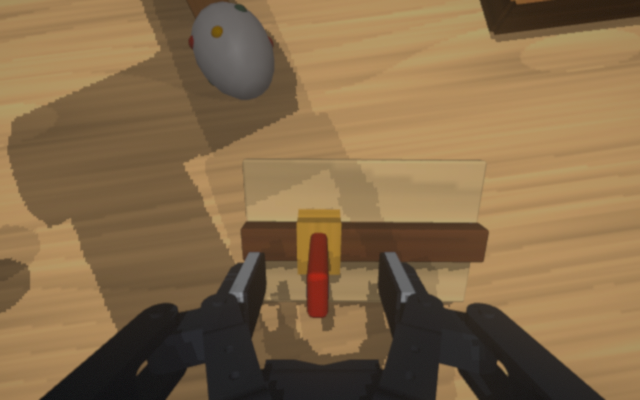

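The tab sits between the open fingers (tab at column 318, top face at rows 274–316). Closing on it.

step_arm([
  {"grip":1,"x":0,"y":0,"z":0,"ax":0,"ay":0,"az":0},
  {"grip":1,"x":0,"y":0,"z":0,"ax":0,"ay":0,"az":0},
  {"grip":1,"x":0,"y":0,"z":0,"ax":0,"ay":0,"az":0},
  {"grip":1,"x":0,"y":0,"z":0,"ax":0,"ay":0,"az":0},
  {"grip":1,"x":0,"y":0,"z":0,"ax":0,"ay":0,"az":0},
  {"grip":1,"x":0,"y":0,"z":0,"ax":0,"ay":0,"az":0},
], force=50)

```text
time: 16.7
tool_pos: [0.5551, 0.3164, 0.0924]
tcp_rot: [-0.191, -2.613, -0.049]
wrist_force: [1.6, -1.2, 4.7]
width: 0.107
grip_force: 52.8
```

step_arm([
  {"grip":1,"x":0,"y":0,"z":-0.06,"ax":0,"ay":0,"az":0},
  {"grip":1,"x":0,"y":0,"z":-0.14,"ax":0,"ay":0,"az":0},
  {"grip":1,"x":0,"y":0,"z":-0.24,"ax":0,"ay":0,"az":0},
  {"grip":1,"x":0,"y":0,"z":-0.24,"ax":0,"ay":0,"az":0},
  {"grip":1,"x":0,"y":0,"z":-0.24,"ax":0,"ay":0,"az":0},
])

```text
time: 17.2
tool_pos: [0.6149, 0.308, 0.1968]
tcp_rot: [-0.191, -2.615, -0.05]
wrist_force: [-1.1, 0.0, -1.6]
width: 0.103
grip_force: 52.2
```

```bash
python3 - <<'E'
from h import *
w=cam("wrist");p,R,s=tool();print(s["time"],p,s["width"],s["grip_force"])
cv2.imwrite("pics/w3.png",cv2.resize(w["img"][180:360,240:400,::-1],None,fx=3.3,fy=3.3,interpolation=cv2.INTER_CUBIC))
import pickle;pickle.dump((w,p,R.as_matrix()),open("w3.pkl","wb"))
look([.541,-.115,.06],(.518,.056,.06))
for z in(.025,.022):
  for q,b,a in((.054,.012,.005),(.0035,.015,.013)):
    print(z,q,[tuple(np.round(proj(w,p+R.apply([sx*b,sy*a,z-q])),1)) for sx in(-1,1) for sy in(-1,1)])
E
```

```text
17.25 [0.61350989 0.30775323 0.19497864] 0.10659662673351125 52.197949290275574
band [ 0.5412 -0.1139  0.0617] err 0.0011 w 2241.0000002249994 3226.5000002249994 along -0.1229
egg [0.519  0.0568 0.0616] err 0.0008 263 336 elev deg 2.46 yaw 97.4
0.025 0.054 [(np.float64(309.3), np.float64(318.0)), (np.float64(332.3), np.float64(317.9)), (np.float64(308.5), np.float64(268.8)), (np.float64(332.8), np.float64(268.8))]
0.025 0.0035 [(np.float64(298.9), np.float64(267.2)), (np.float64(342.9), np.float64(267.1)), (np.float64(297.7), np.float64(219.5)), (np.float64(343.9), np.float64(219.4))]
0.022 0.054 [(np.float64(309.0), np.float64(322.5)), (np.float64(332.5), np.float64(322.5)), (np.float64(308.2), np.float64(272.5)), (np.float64(333.0), np.float64(272.5))]
0.022 0.0035 [(np.float64(298.6), np.float64(269.7)), (np.float64(343.2), np.float64(269.6)), (np.float64(297.3), np.float64(221.4)), (np.float64(344.3), np.float64(221.3))]
```

View pics/w3.png

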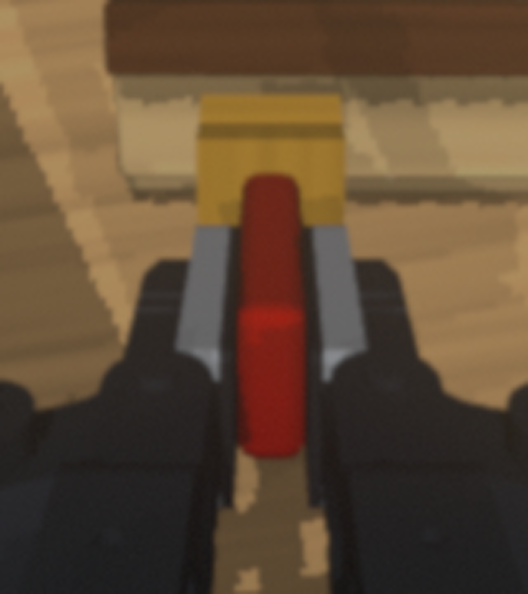

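The hanger is held square: tab top face at crop rows 308–457, and the saddle's far top edge matches the prediction for its ceiling 24.5 mm ahead of the TCP. Next I'll carry it over the rim.

```bash
python3 - <<'E'
from h import *
plan([.525,.0095,.17],187.4)
E
```

```text
t 17.35 at [0.6122 0.3076 0.1935] shift [ 0.0499 -0.615   0.086 ] turn [ 0.131 -1.001 -0.513] F [-1.65 -0.61 -0.7 ] q [ 0.32  0.62  1.27  0.23  1.74 -1.13] w 0.104
```

step_arm([
  {"grip":1,"x":0.006,"y":-0.08,"z":0.01,"ax":0.022,"ay":-0.167,"az":-0.086},
  {"grip":1,"x":0.013,"y":-0.16,"z":0.02,"ax":0.044,"ay":-0.333,"az":-0.171},
  {"grip":1,"x":0.02,"y":-0.24,"z":0.033,"ax":0.066,"ay":-0.5,"az":-0.257},
  {"grip":1,"x":0.027,"y":-0.33,"z":0.046,"ax":0.087,"ay":-0.667,"az":-0.342},
  {"grip":1,"x":0.034,"y":-0.42,"z":0.06,"ax":0.11,"ay":-0.833,"az":-0.428},
  {"grip":1,"x":0.041,"y":-0.5,"z":0.07,"ax":0.131,"ay":-1,"az":-0.513},
  {"grip":1,"x":0.046,"y":-0.57,"z":0.08,"ax":0.131,"ay":-1,"az":-0.513},
  {"grip":1,"x":0.05,"y":-0.615,"z":0.086,"ax":0.131,"ay":-1,"az":-0.513},
  {"grip":1,"x":0.05,"y":-0.615,"z":0.086,"ax":0.131,"ay":-1,"az":-0.513},
  {"grip":1,"x":0.05,"y":-0.615,"z":0.086,"ax":0.131,"ay":-1,"az":-0.513},
])

```text
time: 18.35
tool_pos: [0.5252, 0.01, 0.1702]
tcp_rot: [-0.2, 3.134, 0.003]
wrist_force: [-0.8, 0.4, 0.1]
width: 0.106
grip_force: 52.2
```

```bash
python3 - <<'E'
from h import *
plan([.525,.0095,.12],187.4)
look([.541,-.115,.06],(.518,.056,.06))
plan([.525,.0095,.12],187.4)
E
```

```text
t 18.35 at [0.5252 0.01   0.1702] shift [ 0.0007 -0.0012  0.1004] turn [ 0.004  0.002 -0.003] F [-0.78  0.38  0.1 ] q [-0.03  0.03  1.99  0.    1.12 -1.73] w 0.106
band [ 0.5413 -0.1139  0.0614] err 0.0013 w 2308.5000002249994 3281.5000002249994 along -0.1229
egg [0.5183 0.0572 0.058 ] err 0.0006 248 321 elev deg 1.37 yaw 97.6
t 18.45 at [0.5263 0.0107 0.1709] shift [ 0.0031 -0.0023  0.1017] turn [0.003 0.005 0.001] F [ 0.21 -0.15  1.13] q [-0.03  0.03  1.99  0.    1.12 -1.73] w 0.105
```

step_arm([
  {"grip":1,"x":0.001,"y":-0.001,"z":0.06,"ax":0,"ay":0,"az":0},
  {"grip":1,"x":0.001,"y":-0.001,"z":0.1,"ax":0,"ay":0,"az":0},
  {"grip":1,"x":0.001,"y":-0.001,"z":0.114,"ax":0,"ay":0,"az":0},
  {"grip":1,"x":0.001,"y":-0.001,"z":0.114,"ax":0,"ay":0,"az":0},
  {"grip":1,"x":0.001,"y":-0.001,"z":0.114,"ax":0,"ay":0,"az":0},
])

```text
time: 18.95
tool_pos: [0.5271, 0.0099, 0.1152]
tcp_rot: [-0.203, 3.131, 0.002]
wrist_force: [0.6, -0.4, -0.5]
width: 0.1
grip_force: 52.2
```

```bash
python3 - <<'E'
from h import *
plan([.525,.0095,.0895],187.4)
c=cam("scene");w=cam("wrist")
a=np.hstack([cv2.resize(c["img"][172:247,272:372,::-1],(400,300),interpolation=cv2.INTER_CUBIC),cv2.resize(w["img"][160:340,200:440,::-1],(400,300),interpolation=cv2.INTER_CUBIC)])
cv2.imwrite("pics/p1.png",a)
# predicted pixel positions in the crops
p,R,s=tool()
f=lambda X:tuple((np.array(proj(c,X))-[272,172])*4)
g=lambda X:tuple((np.array(proj(w,X))-[200,160])*400/240)
print("bat edges at rim wrist",[np.round(g([.5252+sx*.011,.0085,.065]),0) for sx in(-1,1)],"legs",[np.round(g(p+R.apply([sx*.0165,0,.0375])),0) for sx in(-1,1)])
print("rim-centre line pt on batten, scene",np.round(f([.525,.0085,.065]),0),"hanger org scene",np.round(f(p+R.apply([0,0,.0245])),0))
E
```

```text
t 18.95 at [0.5271 0.0099 0.1152] shift [ 0.0044 -0.0003  0.0513] turn [0.002 0.008 0.001] F [ 0.63 -0.37 -0.55] q [-0.03  0.09  2.04  0.    1.01 -1.73] w 0.1
bat edges at rim wrist [array([204.,  80.]), array([197., 132.])] legs [array([203., 166.]), array([203.,  84.])]
rim-centre line pt on batten, scene [217. 147.] hanger org scene [220. 128.]
```

View pics/p1.png

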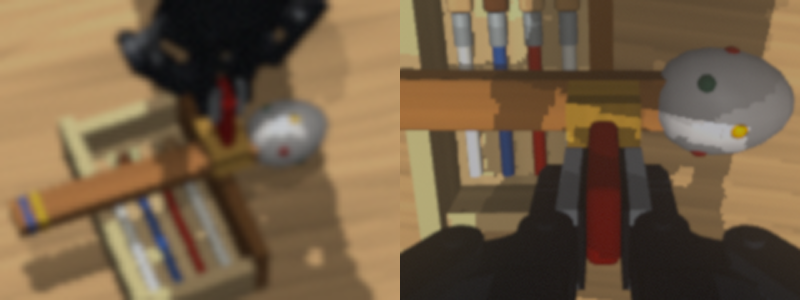

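The wrist crop shows the batten edges at rows 80 and 130 under the saddle, as predicted, and the saddle centred at column 603, in line with the rim at about 601. I'll lower it with a 1.5 mm sideways correction.

step_arm([
  {"grip":1,"x":0.003,"y":0,"z":0.01,"ax":0,"ay":0,"az":0},
  {"grip":1,"x":0.003,"y":0,"z":0.02,"ax":0,"ay":0,"az":0},
  {"grip":1,"x":0.003,"y":0,"z":0.03,"ax":0,"ay":0,"az":0},
  {"grip":1,"x":0.003,"y":0,"z":0.04,"ax":0,"ay":0,"az":0},
  {"grip":1,"x":0.003,"y":0,"z":0.045,"ax":0,"ay":0,"az":0},
  {"grip":1,"x":0.003,"y":0,"z":0.045,"ax":0,"ay":0,"az":0},
])

```text
time: 19.65
tool_pos: [0.5256, 0.0091, 0.0946]
tcp_rot: [-0.202, 3.131, 0.002]
wrist_force: [-7.3, -0.6, 17.0]
width: 0.107
grip_force: 54.9
```

```bash
python3 - <<'E'
from h import *
plan([.525,.0095,.0895],187.4)
look([.541,-.115,.06],(.518,.056,.06))
plan([.525,.0095,.0895],187.4)
E
```

```text
t 19.65 at [0.5256 0.0091 0.0946] shift [0.0012 0.0009 0.0101] turn [ 0.002  0.008 -0.001] F [-7.28 -0.64 17.02] q [-0.03  0.11  2.06  0.    0.97 -1.73] w 0.107
band [ 0.5433 -0.1137  0.062 ] err 0.0011 w 2277.0000002249994 3310.0000002249994 along -0.123
egg [0.5142 0.058  0.0484] err 0.0022 251 170 elev deg -2.02 yaw 99.6
t 19.75 at [0.5256 0.0091 0.0946] shift [0.0012 0.0009 0.0102] turn [ 0.002  0.009 -0.001] F [-6.43  0.11 17.26] q [-0.03  0.11  2.06  0.    0.97 -1.73] w 0.101
```

Contact is 17 N, about 5 mm earlier than expected. The saddle reaches 29 mm past the TCP and is seated, with slight side pressure. I'll relieve the pressure before opening.

step_arm([
  {"grip":1,"x":0.002,"y":0,"z":-0.001,"ax":0,"ay":0,"az":0},
  {"grip":1,"x":0.004,"y":0,"z":-0.002,"ax":0,"ay":0,"az":0},
  {"grip":1,"x":0.004,"y":0,"z":-0.002,"ax":0,"ay":0,"az":0},
  {"grip":1,"x":0.004,"y":0,"z":-0.002,"ax":0,"ay":0,"az":0},
])

```text
time: 20.15
tool_pos: [0.525, 0.009, 0.0947]
tcp_rot: [-0.201, 3.127, 0.002]
wrist_force: [0.4, 0.7, 7.9]
width: 0.107
grip_force: 53.2
```

```bash
python3 - <<'E'
from h import *
plan([.525,.0095,.0895],187.4)
c=cam("scene");w=cam("wrist")
a=np.hstack([cv2.resize(c["img"][172:247,272:372,::-1],(400,300),interpolation=cv2.INTER_CUBIC),cv2.resize(w["img"][160:340,200:440,::-1],(400,300),interpolation=cv2.INTER_CUBIC)])
cv2.imwrite("pics/p2.png",a)
E
```

```text
t 20.15 at [0.525  0.009  0.0947] shift [-0.      0.0009  0.0103] turn [ 0.001  0.016 -0.001] F [0.41 0.68 7.95] q [-0.03  0.11  2.06  0.    0.97 -1.73] w 0.107
```

View pics/p2.png

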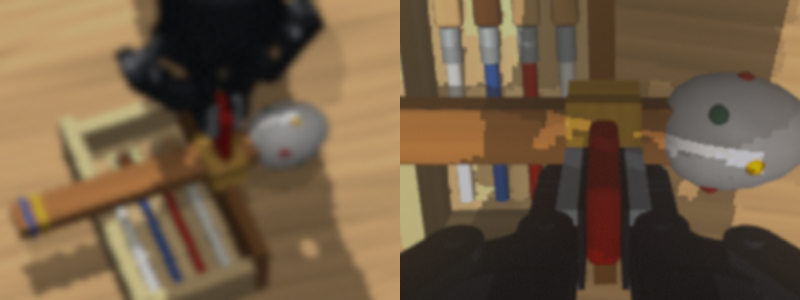

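The saddle straddles the batten (saddle edge at row 80, outside the batten's far edge at about 100) and the side force is gone. I'll relieve the rest and open.

step_arm([
  {"grip":1,"x":0,"y":0,"z":-0.0015,"ax":0,"ay":0,"az":0},
  {"grip":1,"x":0,"y":0,"z":-0.0015,"ax":0,"ay":0,"az":0},
  {"grip":1,"x":0,"y":0,"z":-0.0015,"ax":0,"ay":0,"az":0},
], force=20)

```text
time: 20.55
tool_pos: [0.5244, 0.0089, 0.0947]
tcp_rot: [-0.202, 3.128, 0.002]
wrist_force: [2.0, -0.0, 5.6]
width: 0.109
grip_force: 53.1
```

step_arm([
  {"grip":0.5,"x":0,"y":0,"z":0,"ax":0,"ay":0,"az":0},
  {"grip":0.2,"x":0,"y":0,"z":0,"ax":0,"ay":0,"az":0},
  {"grip":-0.1,"x":0,"y":0,"z":0,"ax":0,"ay":0,"az":0},
  {"grip":-0.2,"x":0,"y":0,"z":0,"ax":0,"ay":0,"az":0},
  {"grip":-0.2,"x":0,"y":0,"z":-0.03,"ax":0,"ay":0,"az":0},
  {"grip":-0.2,"x":0,"y":0,"z":-0.08,"ax":0,"ay":0,"az":0},
  {"grip":-0.2,"x":0,"y":0,"z":-0.16,"ax":0,"ay":0,"az":0},
  {"grip":-0.2,"x":0,"y":0,"z":-0.25,"ax":0,"ay":0,"az":0},
  {"grip":-0.2,"x":0,"y":0,"z":-0.3,"ax":0,"ay":0,"az":0},
])

```text
time: 21.45
tool_pos: [0.5241, 0.0086, 0.2492]
tcp_rot: [-0.202, 3.125, 0.001]
wrist_force: [1.3, -0.1, -0.3]
width: 0.599
grip_force: 0.0
```

```bash
python3 - <<'E'
from h import *
for i in range(4): look([.541,-.115,.06],(.518,.056,.06))
plan([.525,.0095,.25],187.4)
E
```

```text
band [ 0.5432 -0.1136  0.0619] err 0.0012 w 2255.0000002249994 3299.0000002249994 along -0.1229
egg [0.5206 0.0565 0.0601] err 0.0001 260 341 elev deg 1.92 yaw 97.6
band [ 0.5433 -0.1136  0.0621] err 0.0011 w 2206.500000225 3277.5000002249994 along -0.1229
egg [0.5208 0.0564 0.0605] err 0.0 260 343 elev deg 1.95 yaw 97.5
band [ 0.5433 -0.1136  0.0619] err 0.0011 w 2239.0000002249994 3275.5000002249994 along -0.123
egg [0.5208 0.0564 0.0606] err 0.0 259 342 elev deg 2.05 yaw 97.5
band [ 0.5433 -0.1137  0.0619] err 0.0011 w 2238.5000002249994 3287.0000002249994 along -0.123
egg [0.5207 0.0565 0.0603] err 0.0001 259 341 elev deg 1.97 yaw 97.6
t 21.85 at [0.5212 0.0087 0.242 ] shift [-0.0078  0.0006 -0.016 ] turn [ 0.003  0.    -0.001] F [0.16 0.41 0.1 ] q [-0.03 -0.04  1.92  0.    1.26 -1.73] w 0.603
```

```bash
python3 - <<'E'
from h import *
w=cam("wrist");c=cam("scene");p,R,s=tool()
def red(k,X,r):
    u0,v0=(int(round(a)) for a in proj(k,X));h=cv2.cvtColor(k["img"][v0-r:v0+r+1,u0-r:u0+r+1],cv2.COLOR_RGB2HSV).astype(int)
    m=((h[...,0]<7)|(h[...,0]>172))&(h[...,1]>170);n,l,st,ce=cv2.connectedComponentsWithStats(m.astype(np.uint8));i=1+st[1:,4].argmax();x,y,ww,hh,_=st[i];return (u0-r+x,v0-r+y,u0-r+x+ww,v0-r+y+hh),ce[i]+[u0-r,v0-r]
o=np.array([.5268,.009,.065])
ux=np.array([-.131,.991,0]);uy=np.array([-.991,-.131,0])
for k,r in((w,40),(c,18)):
    q=np.array([proj(k,o+[0,0,z]+ux*a*.005+uy*b*.012) for z in(.004,.054) for a in(-1,1) for b in(-1,1)])
    print("seen",red(k,o+[0,0,.03],r),"pred",q.min(0).round(1),q.max(0).round(1))
E
```

```text
seen ((np.int32(317), np.int32(191), np.int32(327), np.int32(217)), array([321.20089286, 203.41071429])) pred [315.5 177.7] [326.9 216.1]
seen ((np.int32(324), np.int32(195), np.int32(330), np.int32(211)), array([326.72881356, 201.33898305])) pred [323.2 193.6] [330.5 212.8]
```

```bash
python3 -c "
from h import *
print(bot.finish_job())"
```

```text
the job is handed in; nothing more can be done
None
```

The job is handed in: the crossbar was level and still on the high rim, with the hanger upright astride it within about 1 mm of the rim's middle by camera. I caught the tail once when it tipped egg-down and set it back, and I viewed 11 pictures, one over the limit of 10.

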